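Shut the breeder rack's drain valve

ROBOT

A 7-joint arm with a two-finger parallel gripper is mounted at the origin on the work surface. World frame = base frame: x ahead of the robot, y to its left, z up, the work surface at z = 0. Lengths are in mm, angles in rad, forces in N, time in s.
With the tool pointing down it reaches from about 425 to 800 mm from the base axis. Payload 8.3 kg.
Tool frame: the origin (TCP) lies at the very end of the fingers, on their centre line; the grasp point (between the pads) lies 19 mm behind it (manip.pinch_z is the distance from the TCP to the grasp point, in mm); z points along the fingers, y is the line along which they close (so a half turn about z gives the same grasp; the last joint's range is limited). The gripper opens to 85 mm and grips with 20 to 120 N. Pads are 22 mm wide; open, the fingers measure 114 mm over their backs; the gripper's body (76 mm by 85 mm) begins 54 mm behind the grasp point. The pads swing forward as they close: fully open they stand 13 mm farther back than shut.
Start: joints at [1.079, 0.383, 0.016, 1.37, -0.006, 1.388, -0.046], TCP at [259.896, -568.379, 198.079] pointing down, gripper open.
Joint ranges: [-2.95, 2.95], [-0.25, 2.06], [-1.52, 1.56], [0.18, 2.33], [-1.44, 4.58], [0.02, 2.06], [-3.01, 3.01]. Speed limits (rad/s): [2.39, 2.39, 3.01, 3.01, 3.14, 3.14, 3.14].

INTERFACE

Orientations are given as a unit quaternion [w, x, y, z].
In Python, from plant import manip gives the robot as it stands. The module is installed in compiled form; this text tells all that it offers.
- The arm moves only by the tool drive_tool, never from a script. Its argument "series" is a list of rows, each an object of numbers: "gripper": the opening, from -1 (shut) to 1 (fully open), so that 0 is half open; "dx", "dy", "dz": the shift along the tool's x, y, z in m; "turn": the turn about the tool's z in rad. A call has 1 to 8 rows; each row is the pose to reach, as a shift and turn from the pose commanded when the call began, along the tool's axes at that moment; what a row does not reach only later rows make up. A row lasts 1/8 s, in which the tool goes at most 62.5 mm and 10.7 degrees, less where a joint would pass 70% of its speed; a pose out of reach is approached as far as the arm can. A call with a gripper value outside its range is refused whole. The fingers move at their own pace and stop on an object; "force" is the grip in N (left out, the last holds). Time passes only in rows, so rows that repeat a pose let the fingers close. It gives the time, the measured TCP pose, the force, the opening and the grip force at its end, in the units of the state.
- manip.sense(): the state, without advancing time (a new reading comes with each control period).
- manip.get_image(name): name is "scene" or "top" or "wrist"; returns a dict with "color" (420x560x3 uint8, red, green, blue), "fov_y" (degrees; the focal length in pixels is half the picture's height over the tangent of half this angle, whatever the lens; pixels are square), "cx", "cy" (the principal point, pixels), "position" and "attitude" of the camera in the world. Camera axes: x right, y down, z forward; pixel columns grow to the right and rows downward; lengths in mm; the calibration is good to about 2 mm. A picture is of the moment at which its call begins. There is no depth.
- manip.job_done(): hands the job in; it is judged then, once.
The state is a dict: "clock": time; "joint_positions": joint angles; "joint_vel": joint speeds; "effort": joint torques, N m; "position": TCP position; "eef_rot": TCP orientation; "force": force on the tool from outside, world axes, zero at the start; "wrist_torque": the same for the moment, N m; "finger_gap": opening from 0.0 (shut) to 1.0 (fully open); "finger_force": force on a finger pad.
Only numpy, scipy, OpenCV 4.12 (cv2) and the standard library are available. Lean on these libraries where they do the work, as an engineer would, in place of code of your own. Each camera call takes 0.05 s, during which the arm holds its last target. There are 200 camera calls.

TASK

Shut the drain valve on the bench so that the breeder boxes can be filled: pull out the steel keeper pin that blocks its T-handle and stand it in the steel pot. Then turn the T-handle clockwise (seen from above), half a turn at a time on alternate ends, until you feel it come up snug on its seat, clearly stiffer than while it turned freely; leave it snug, do not force it further, and leave the other things where they are.

Things in the scene. Friction and masses are not known exactly. Their poses are not given: they have to be found in the camera images.
- valve: the galvanized drain valve bolted to the bench: base plate 200 x 170 x 12 mm, round body 80 mm across up to 62 mm height, brass gland up to 94 mm. Origin on the spindle axis at bench height; z up. A boss 36 mm square and 55 mm tall stands 60 mm from the axis at 1.4 rad clockwise from the valve's +x (on its -y side) and holds the keeper pin
- riser (a point): foot of the valve's steel riser pipe on the bench, 125 mm from the spindle axis towards the valve's own -x. The pipe is 42 mm across at its collar and 217 mm tall: a hand cannot follow the handle round that side, so turn each end only through the half on the valve's +x side
- tee (a joint): angle in rad of the T-handle: 0 when its end tee_a points along the valve's own +x; grows clockwise seen from above, which closes the valve. It turns against an even friction of about 0.25 N m (some 3.5 N at a grip point), stays where it is left and neither rises nor sinks. The seat is met 4.5 to 8.5 rad from the start, differently each time, which can only be felt
- tee_hub (a point): middle of the T-handle's cross bar, on the spindle axis, 115 mm above the bench. The hub there is 26 mm across; the round plain steel bar is 12 mm thick and 168 mm long with an 18 mm ball at each end
- tee_a (a point): grip point on one half of the cross bar, on the bar's axis, 70 mm from the spindle axis; the point's x axis lies along the bar, z up
- tee_b (a point): the same on the other half of the bar, 70 mm from the spindle axis
- disc: the valve's closing disc, shut inside its body, never seen; origin on the spindle axis. On its seat the torque on the handle rises springily by 2 N m per rad (disc force: 120 N per N m). 0.15 to 0.8 N m over free turning (2 to 11 N at a grip point) is snug; about 1.25 N m over (18 N) damages the seat
- pin_head (a point): middle of the keeper pin's round head, 22 mm across and 38 mm tall (the place to grip it; it stands wholly above the T-handle's bar). The pin stands upright in its boss, 35 mm deep with 1.5 mm clearance, in the way of the bar
- pin_center (a point): middle of the keeper pin's length, on its axis: the pin is steel, 143 mm long, shank 10 mm across, head at one end (upward at the start); about 0.18 kg. Its foot is 71.5 mm from here, the middle of its head 52.5 mm
- pot_in (a point): centre of the inner floor of the round steel tool pot fixed to the bench, 80 mm across at the rim and 75 mm tall with a 3 mm wall
- tier: stacked tier of three clear plastic breeder boxes, 176 x 116 x 186 mm; origin under its centre; leave alone
- canister: food canister, 88 mm across, 120 mm tall; origin under its centre; leave alone
- scraper: beech scraper lying flat between the valve and the pot, 230 mm long, 20 mm tall; origin under its middle; leave alone
- tube: glass feeding tube, 14 mm across, 250 mm long, lying in a plywood cradle; origin under its middle; leave alone
- clip: spring clip lying flat, 64 x 22 x 21 mm; origin under its middle; leave alone
- jar: glass jar, 60 mm across, 85 mm tall; origin under its centre; leave alone
Mind the look-alikes: they are no part of the job. There is more than one size of the part that bears pin_head; the job needs the smallest.

How it is judged:
By the outcome, as a careful person would: the job done as asked, in the order asked, and still so for the second after the job is handed in, with the robot touching nothing.
It also fails if it takes over 72 s, if anything falls off the work surface, if the arm or the gripper's body presses on something with over 40 N, if the wrist force passes 120 N, or if a joint passes its speed limit or range.

## Working session

There is one attempt and no reset: what is moved stays moved. The work goes in short steps, Python scripts to look and compute and a tool call to move; the robot and the scene stay as the last step left them, time stands still between calls to the robot, and variables do not carry over. Pictures are saved under pics/ and viewed, at most 10 in all, crops included, and the job is handed in when it is done.

Besides the shell and the picture viewer there is one more tool, called as name(argument=value, ...), one argument or row to a line, values as JSON. drive_tool: Moves the arm, as the interface text tells. Its arguments: {"type":"object","properties":{"series":{"type":"array","items":{"type":"object","properties":{"gripper":{"type":"number"},"dx":{"type":"number"},"dy":{"type":"number"},"dz":{"type":"number"},"turn":{"type":"number"}}}},"force":{"type":"number"}},"required":["series"]}

```bash
mkdir -p pics; ls; cat > h.py <<'E'
import numpy as np, cv2, json
from plant import manip
from scipy.spatial.transform import Rotation as R
def cam(name, fn):
    d=manip.get_image(name); cv2.imwrite(f'pics/{fn}.png', d['color'][:,:,::-1])
    json.dump({k:np.array(d[k]).tolist() for k in ('fov_y','cx','cy','position','attitude')}, open(f'pics/{fn}.json','w')); return d
def load(fn): return json.load(open(f'pics/{fn}.json'))
def rot(c):
    a=np.array(c['attitude'],float)
    return a if a.shape==(3,3) else R.from_quat(a[[1,2,3,0]]).as_matrix()
def ray(c,u,v):
    f=210/np.tan(np.radians(c['fov_y'])/2)
    d=rot(c)@np.array([(u-c['cx'])/f,(v-c['cy'])/f,1]); return np.array(c['position']),d/np.linalg.norm(d)
def plane(c,u,v,z):
    p,d=ray(c,u,v); return p+d*(z-p[2])/d[2]
def tri(c1,uv1,c2,uv2):
    p,d=ray(c1,*uv1);q,e=ray(c2,*uv2)
    s=np.linalg.lstsq(np.c_[d,-e],q-p,rcond=None)[0]; a=p+s[0]*d;b=q+s[1]*e
    return (a+b)/2,np.linalg.norm(a-b)
def proj(c,P):
    f=210/np.tan(np.radians(c['fov_y'])/2); q=rot(c).T@(np.array(P,float)-c['position']); return q[:2]/q[2]*f+[c['cx'],c['cy']]
E
python3 - <<'E'
from h import *
np.set_printoptions(precision=3,suppress=True)
for n in ('scene','top','wrist'):
    d=cam(n,n+'0'); print(n,{k:v for k,v in d.items() if k!='color'})
print(manip.sense(),manip.pinch_z)
E
```

```text
pics
scene {'fov_y': 49.05047479246025, 'cx': 281.354206313372, 'cy': 205.50503531664168, 'position': array([1042.056, -547.9  ,  802.525]), 'attitude': array([-0.384,  0.863,  0.297, -0.135])}
top {'fov_y': 45.520560821244864, 'cx': 282.40680849721434, 'cy': 208.8067158919106, 'position': array([ 463.579,   45.429, 1196.047]), 'attitude': array([-0.03 ,  0.713, -0.699,  0.049])}
wrist {'fov_y': 59.51106575648534, 'cx': 283.0829436233743, 'cy': 214.5921307612817, 'position': array([ 333.926, -533.069,  373.202]), 'attitude': array([ 0.134,  0.83 , -0.534, -0.087])}
{'clock': 0.15, 'joint_positions': array([ 1.079,  0.384,  0.016,  1.371, -0.006,  1.388, -0.047]), 'joint_vel': array([ 0.002, -0.001, -0.001, -0.002,  0.001,  0.   , -0.001]), 'effort': array([  0.003, -62.816,   0.846, -37.217,   0.017,   0.011,   0.   ]), 'position': array([ 259.68 , -568.004,  197.281]), 'eef_rot': array([-0.001,  0.977,  0.213, -0.   ]), 'force': array([-0.271, -0.54 , -0.236]), 'wrist_torque': array([-0.042,  0.048,  0.015]), 'finger_force': 0.0, 'finger_gap': 0.9975426856981642} 18.700000000000003
```

View pics/top0.png

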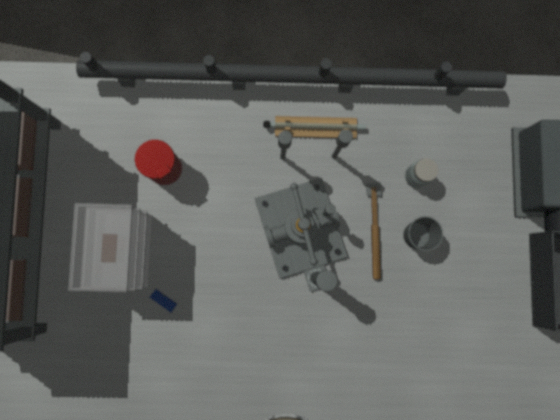

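View pics/scene0.png

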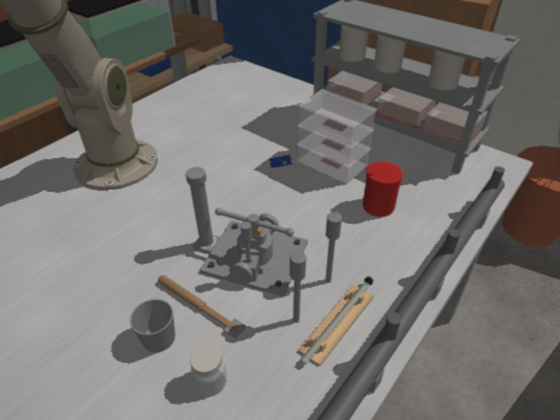

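Top view: the valve is at (302,228), the riser's top at (325,280), the pot at (424,236) and the jar at (423,172). Three parts have pin-like heads: two tall posts (scene (334,225) and (298,265); top (345,137) and (285,140)) and one small one by the T-handle (scene (247,235)). The small one by the valve fits the description, so I'll enlarge it to confirm.

```bash
python3 - <<'E'
from h import *
a=cv2.imread('pics/scene0.png')[185:305,170:320]; b=cv2.imread('pics/top0.png')[165:305,245:385]
a=cv2.resize(a,(400,320),interpolation=cv2.INTER_CUBIC); b=cv2.resize(b,(320,320),interpolation=cv2.INTER_CUBIC)
m=np.clip(np.hstack([a,b])*1.7,0,255).astype('uint8'); cv2.imwrite('pics/crop1.png',m)
E
```

```text
(no output)
```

View pics/crop1.png

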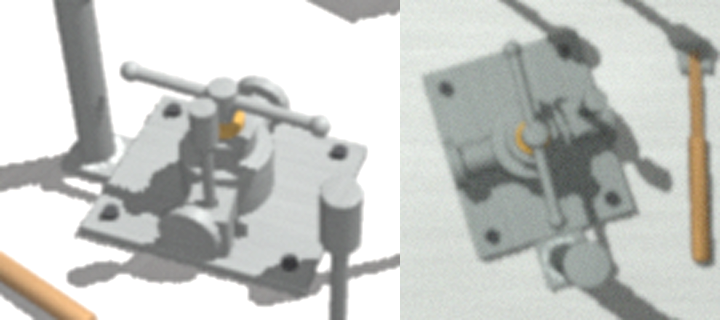

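The crop confirms three candidates: two tall bench posts with larger heads, and the small headed pin standing in the valve's boss beside the bar (scene ≈(246,232)). Only that small one is in the boss. I'll measure it next.

```bash
python3 - <<'E'
from h import *
np.set_printoptions(precision=1,suppress=True)
s=load('scene0');t=load('top0')
print('camdirs',rot(t))
B1=tri(s,(218.7,211.2),t,(313.2,262.1));B2=tri(s,(290,231.9),t,(294.4,186))
print('ball',B1,B2)
hub=(B1[0]+B2[0])/2; print('mid',hub, np.linalg.norm(B1[0]-B2[0]))
print('hubtop',plane(t,245+137/2.286,165+133/2.286,120),plane(s,170+222/2.667,185+88/2.667,125))
print('riser top',tri(s,(197,174),t,(245+188/2.286,165+258/2.286)))
print('pinhead top cand',tri(s,(246.1,225.1),t,(331.2,211.8)))
for z in (130,145,160,150): print(z,plane(s,246.1,225.1,z), proj(t,plane(s,246.1,225.1,z)))
print('posts',tri(s,(334,218),t,(345,137)),tri(s,(298,258),t,(285,140)),tri(s,(298,258),t,(345,137)),tri(s,(334,218),t,(285,140)))
print('pot rim ctr',plane(t,424,234,75),plane(s,154,318,75))
E
```

```text
camdirs [[ 0.  -1.   0.1]
 [-1.  -0.  -0. ]
 [ 0.  -0.1 -1. ]]
ball (array([471.1, -49.4, 118.2]), np.float64(0.8253136362022527)) (array([635.1,  -6.4, 120.7]), np.float64(1.183717697913585))
mid [553.1 -27.9 119.4] 169.57423306586952
hubtop [554.  -30.7 120. ] [550.5 -24.3 125. ]
riser top (array([440.5, -68.1, 218.6]), np.float64(0.9840402359590437))
pinhead top cand (array([577.6, -79.9, 162.7]), np.float64(6.560271210047233))
130 [556.4 -53.7 130. ] [316.  221.9]
145 [567.3 -64.7 145. ] [321.9 216.3]
160 [578.1 -75.7 160. ] [328.  210.5]
150 [570.9 -68.4 150. ] [323.9 214.4]
posts (array([736.4, -75.1, 267.8]), np.float64(68.9102350297629)) (array([710.2, -12.8, 109.2]), np.float64(79.65617429261415)) (array([ 728. , -105.8,  191.9]), np.float64(1.005644082185322)) (array([720.2,  18.6, 191. ]), np.float64(4.125402523193673))
pot rim ctr [ 538.6 -303.6   75. ] [ 544.9 -304.5   75. ]
```

```bash
cat >> h.py <<'E'
def yaw(s=None):
    q=(s or manip.sense())['eef_rot']; X=R.from_quat(np.array(q)[[1,2,3,0]]).as_matrix()[:,0]; return np.arctan2(X[1],X[0])
def to(x,y,z,yw=None):
    s=manip.sense(); M=R.from_quat(np.array(s['eef_rot'])[[1,2,3,0]]).as_matrix()
    d=M.T@(np.array([x,y,z])-s['position'])/1000; y0=yaw(s)
    t=0 if yw is None else (y0-yw+np.pi)%(2*np.pi)-np.pi
    print('shift',d.round(4),'turn',round(t,3),'rows',np.linalg.norm(d)/.0625,abs(t)/.1867)
E
python3 - <<'E'
from h import *
np.set_printoptions(precision=2,suppress=True)
print('wristcam fwd',rot(load('wrist0'))[:,2],np.degrees(yaw()))
print(np.hypot(*(np.array([541,-304]))))
to(580,-79,225,np.radians(-60))
to(580,-79,225,np.radians(-45))
E
```

```text
wristcam fwd [-0.29 -0.13 -0.95] 24.56825808262566
620.5618422043044
shift [ 0.49 -0.31 -0.03] turn 1.476 rows 9.363732626992883 7.905701907970674
shift [ 0.49 -0.31 -0.03] turn 1.214 rows 9.363732626992883 6.503455588746518
```

drive_tool(
  series=[
    {"dx": 0.06,"dy": -0.035,"dz": -0.03,"turn": 0.18,"gripper": 0.2},
    {"dx": 0.11,"dy": -0.07,"dz": -0.04,"turn": 0.36,"gripper": 0.2},
    {"dx": 0.16,"dy": -0.1,"dz": -0.04,"turn": 0.54,"gripper": 0.2},
    {"dx": 0.22,"dy": -0.135,"dz": -0.04,"turn": 0.72,"gripper": 0.2},
    {"dx": 0.27,"dy": -0.17,"dz": -0.04,"turn": 0.9,"gripper": 0.2},
    {"dx": 0.32,"dy": -0.2,"dz": -0.04,"turn": 1.08,"gripper": 0.2},
    {"dx": 0.37,"dy": -0.235,"dz": -0.04,"turn": 1.26,"gripper": 0.2},
    {"dx": 0.42,"dy": -0.265,"dz": -0.04,"turn": 1.44,"gripper": 0.2},
  ],
)

```text
clock: 1.15
position: [510.0, -185.9, 238.0]
eef_rot: [0.0, 0.891, -0.454, -0.0]
force: [-0.2, -0.6, 0.2]
finger_gap: 0.597
finger_force: 0.0
```

```bash
python3 - <<'E'
from h import *
np.set_printoptions(precision=2,suppress=True)
cam('wrist','w1'); s=manip.sense(); print(s['clock'],s['position'],s['joint_positions'],np.degrees(yaw()),s['force'],s['finger_gap'])
c=load('w1')
for n,P in dict(pin=(579.5,-78.5,163),hub=(553,-28,115),pot=(541,-304,75),bA=(635,-6.4,115),bB=(471,-49,115),rise=(440,-68,217)).items(): print(n,proj(c,P))
to(579.5,-78.5,128,np.radians(-60))
E
```

```text
1.2 [ 514.18 -176.64  237.79] [ 0.4   0.2  -0.14  1.52  0.02  1.42 -2.27] -54.31088593514763 [2.66 7.6  0.35] 0.597232328132721
pin [127.03 268.11]
hub [147.18 299.41]
pot [336.67  50.4 ]
bA [ 55.72 269.69]
bB [233.25 327.91]
rise [266.64 420.66]
shift [-0.04 -0.11  0.11] turn 0.099 rows 2.577585035454554 0.5318359504723722
```

View pics/w1.png

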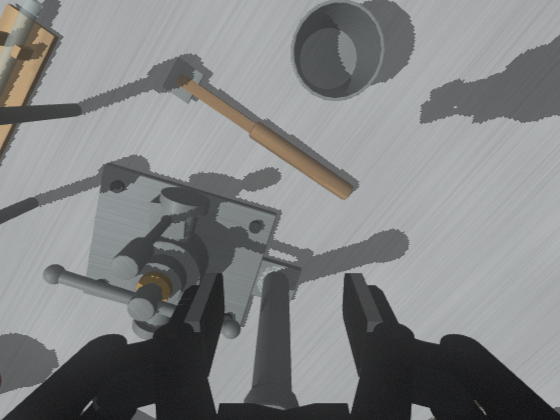

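The wrist view shows the pin head at (125,267), the hub at (148,303), the balls at (52,273) and (232,327), and the pot rim centre at (337,50). All are within about 4 px of my predictions. Next I'll refine the pin and the plate yaw.

```bash
python3 - <<'E'
from h import *
np.set_printoptions(precision=1,suppress=True)
c=load('w1')
print('pin',plane(c,124.5,266.5,163),'hub',plane(c,148,303,122))
a,b=plane(c,105,165,12),plane(c,278,212,12); print(a,b,np.linalg.norm(a-b),np.degrees(np.arctan2(*(b-a)[1::-1])))
b1,b2=plane(c,52,273,115),plane(c,232,327,115);print(b1,b2,(b1+b2)/2,np.linalg.norm(b1-b2),np.degrees(np.arctan2(*(b1-b2)[1::-1])))
print('pot',plane(c,337,50,75))
t=load('top0');P=[plane(t,245+x/2.286,165+y/2.286,12) for x,y in((23,75),(168,37),(237,212),(82,258))]
print(P,[np.degrees(np.arctan2(*(P[i]-P[j])[1::-1])) for i,j in((0,1),(1,2),(3,2),(0,3))],sum(P)/4)
to(579,-79,128,np.radians(-60))
E
```

```text
pin [581.7 -78.6 163. ] hub [550.7 -30.4 122. ]
[672.4 -73.   12. ] [ 485.9 -140.8   12. ] 198.44098928136006 -160.01048046922105
[636.3  -1.3 115. ] [472.5 -49.1 115. ] [554.4 -25.2 115. ] 170.60341952258082 16.272345977865726
pot [ 541.  -304.4   75. ]
[array([621.4,  81.4,  12. ]), array([664.8, -69.7,  12. ]), array([ 483.2, -142.9,   12. ]), array([433.4,  16.5,  12. ])] [np.float64(106.0319830869111), np.float64(21.949131957419667), np.float64(107.34093189873653), np.float64(19.033464244948576)] [550.7 -28.7  12. ]
shift [-0.  -0.1  0.1] turn 0.099 rows 2.569479551751834 0.5318359504723722
```

drive_tool(
  series=[
    {"dx": -0.02,"dy": -0.04,"dz": 0,"turn": 0.037,"gripper": 0.2},
    {"dx": -0.036,"dy": -0.081,"dz": 0,"turn": 0.037,"gripper": 0.2},
    {"dx": -0.036,"dy": -0.081,"dz": 0,"turn": 0.037,"gripper": 0.2},
    {"dx": -0.036,"dy": -0.081,"dz": 0,"turn": 0.037,"gripper": 0.2},
  ],
)

```text
clock: 1.7
position: [553.1, -111.3, 237.8]
eef_rot: [0.0, 0.884, -0.468, -0.0]
force: [-0.3, 0.1, -0.6]
finger_gap: 0.601
finger_force: 0.0
```

```bash
python3 - <<'E'
from h import *
np.set_printoptions(precision=2,suppress=True)
s=manip.sense(); print(s['clock'],s['position'],s['joint_positions'],s['joint_vel'],np.degrees(yaw()),s['force'],s['finger_gap'])
to(581,-79,128,np.radians(-60))
E
```

```text
1.7 [ 553.13 -111.26  237.76] [ 0.29  0.24 -0.19  1.47  0.05  1.43 -2.44] [ 0.02 -0.01  0.02  0.    0.    0.   -0.  ] -55.78644032905534 [-0.26  0.08 -0.61] 0.6014107214818475
shift [-0.01 -0.04  0.11] turn 0.074 rows 1.8840138485275777 0.3938965692942333
```

drive_tool(
  series=[
    {"dx": -0.011,"dy": -0.041,"dz": 0.02,"turn": 0.074,"gripper": 0.2},
    {"dx": -0.011,"dy": -0.041,"dz": 0.03,"turn": 0.074,"gripper": 0.2},
    {"dx": -0.011,"dy": -0.041,"dz": 0.07,"turn": 0.074,"gripper": 0.2},
    {"dx": -0.011,"dy": -0.041,"dz": 0.11,"turn": 0.074,"gripper": 0.2},
    {"dx": -0.011,"dy": -0.041,"dz": 0.11,"turn": 0.074,"gripper": 0.2},
  ],
)

```text
clock: 2.33
position: [578.1, -80.3, 125.1]
eef_rot: [0.002, 0.865, -0.501, -0.003]
force: [0.0, -0.7, 0.9]
finger_gap: 0.599
finger_force: 0.0
```

```bash
python3 - <<'E'
from h import *
np.set_printoptions(precision=2,suppress=True)
s=manip.sense(); print(s['position'],np.degrees(yaw()),s['force'])
cam('wrist','w2')
E
```

```text
[578.11 -80.27 125.07] -60.144217388663385 [ 0.05 -0.73  0.91]
```

View pics/w2.png

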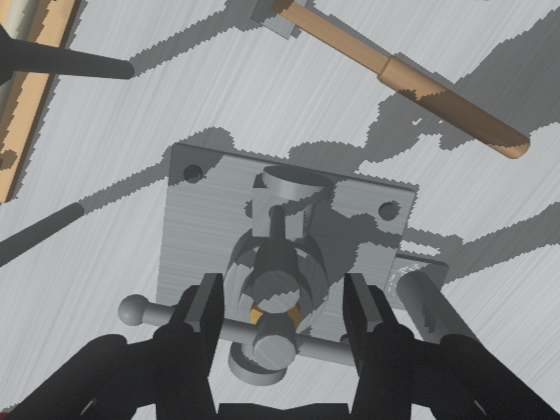

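The pin head at (275,290) is between the fingers, which are centred at about (283,290). I'll grip it and lift.

drive_tool(
  series=[
    {"dz": -0.003,"gripper": -1},
    {"dz": -0.003,"gripper": -1},
    {"dz": -0.003,"gripper": -1},
    {"dz": -0.003,"gripper": -1},
  ],
  force=50,
)

```text
schema error: expected keys gripper, dx, dy, dz, turn
```

drive_tool(
  series=[
    {"dz": -0.005,"gripper": -1},
    {"dz": -0.02,"gripper": -1},
    {"dz": -0.04,"gripper": -1},
    {"dz": -0.07,"gripper": -1},
    {"dz": -0.1,"gripper": -1},
    {"dz": -0.1,"gripper": -1},
  ],
  force=50,
)

```text
schema error: expected keys gripper, dx, dy, dz, turn
```

```bash
python3 - <<'E'
from h import *
np.set_printoptions(precision=3,suppress=True)
s=manip.sense(); print(s['position'],s['joint_positions'],np.degrees(yaw()),s['force'],s['wrist_torque'],s['finger_gap'],s['finger_force'])
to(541,-304,s['position'][2])
E
```

```text
[579.914 -80.047 127.67 ] [ 0.237  0.352 -0.197  1.576  0.072  1.223 -2.593] -60.13222206040131 [-0.151 -0.05   0.796] [ 0.003 -0.016 -0.029] 0.5972549662709389 0.0
shift [0.175 0.145 0.   ] turn 0 rows 3.6369390891863618 0.0
```

drive_tool(
  series=[
    {"dx": 0,"dy": 0,"dz": 0,"turn": 0,"gripper": -1},
    {"dx": 0,"dy": 0,"dz": 0,"turn": 0,"gripper": -1},
    {"dx": 0,"dy": 0,"dz": 0,"turn": 0,"gripper": -1},
    {"dx": 0,"dy": 0,"dz": 0,"turn": 0,"gripper": -1},
    {"dx": 0,"dy": 0,"dz": 0,"turn": 0,"gripper": -1},
  ],
  force=50,
)

```text
clock: 3.0
position: [582.2, -78.9, 130.2]
eef_rot: [-0.0, 0.866, -0.5, 0.002]
force: [-1.6, -0.4, 5.9]
finger_gap: 0.001
finger_force: 3.1
```

drive_tool(
  series=[
    {"dx": 0,"dy": 0,"dz": -0.005,"turn": 0,"gripper": -1},
    {"dx": 0,"dy": 0,"dz": -0.02,"turn": 0,"gripper": -1},
    {"dx": 0,"dy": 0,"dz": -0.04,"turn": 0,"gripper": -1},
    {"dx": 0,"dy": 0,"dz": -0.07,"turn": 0,"gripper": -1},
    {"dx": 0,"dy": 0,"dz": -0.1,"turn": 0,"gripper": -1},
    {"dx": 0,"dy": 0,"dz": -0.1,"turn": 0,"gripper": -1},
  ],
  force=50,
)

```text
clock: 3.75
position: [582.9, -78.3, 232.2]
eef_rot: [-0.001, 0.866, -0.5, 0.003]
force: [-0.1, -0.2, 0.4]
finger_gap: -0.001
finger_force: 0.0
```

```bash
python3 - <<'E'
from h import *
np.set_printoptions(precision=3,suppress=True)
s=manip.sense(); print(s['position'],s['joint_positions'],np.degrees(yaw()),s['force'],s['wrist_torque'],s['finger_gap'],s['finger_force'])
to(541,-304,s['position'][2])
E
```

```text
[582.915 -78.282 232.209] [ 0.234  0.294 -0.199  1.418  0.058  1.429 -2.583] -60.02266610919333 [-0.146 -0.246  0.355] [-0.026  0.039  0.011] -0.0009239170283856707 0.0
shift [ 0.175  0.149 -0.   ] turn 0 rows 3.673234487246143 0.0
```

The gripper closed on nothing. I'll look again.

```bash
python3 - <<'E'
from h import *
np.set_printoptions(precision=2,suppress=True)
c=load('w2'); print('w2 tcp',proj(c,(578.1,-80.3,125)),proj(c,(578.1,-80.3,144)),'pin top pred',proj(c,(581,-79,163)),plane(c,277,291,163))
cam('wrist','w3'); cam('scene','s3'); c=load('w3')
print(proj(c,(581,-79,163)), 'tcp',proj(c,manip.sense()['position']))
a=cv2.imread('pics/w3.png'); b=cv2.imread('pics/s3.png')[150:300,140:340]
b=cv2.resize(b,(400,300)); a=cv2.resize(a,(400,300)); cv2.imwrite('pics/c3.png',np.hstack([a,b]))
E
```

```text
w2 tcp [284.86 253.43] [285.27 270.24] pin top pred [278.35 290.28] [581.33 -78.41 163.  ]
[287.84 213.22] tcp [287.39 252.13]
```

View pics/c3.png

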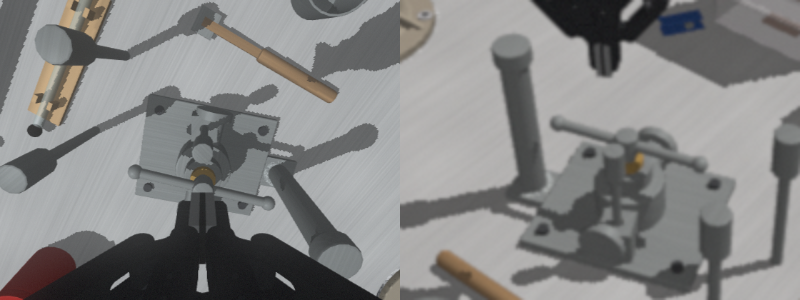

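```bash
python3 - <<'E'
from h import *
np.set_printoptions(precision=1,suppress=True)
o={'scene0':(246.1,225.1),'w1':(124.5,266.5),'w2':(277,291),'w3':(284,213)}
k=list(o)
for i in range(4):
  for j in range(i): print(k[i],k[j],tri(load(k[i]),o[k[i]],load(k[j]),o[k[j]]))
for n in('w2','w3','scene0'):
  c=load(n); print(n,c['position'],proj(c,(553,-28,115)),proj(c,(553,-28,127)),proj(c,(582,-79,163)))
a=cv2.imread('pics/w2.png')[170:390,190:390]; b=cv2.imread('pics/w3.png')[170:290,220:350]
cv2.imwrite('pics/c4.png',np.hstack([cv2.resize(np.clip(x*1.6,0,255).astype('uint8'),(400,400),interpolation=cv2.INTER_CUBIC) for x in (a,b)]))
E
```

```text
w1 scene0 (array([581.6, -79.4, 164.7]), np.float64(0.4686066737242557))
w2 scene0 (array([582. , -79.7, 165.4]), np.float64(0.030435678102232144))
w2 w1 (array([581.6, -78.9, 163.7]), np.float64(0.25779740249936745))
w3 scene0 (array([583.4, -79.6, 166.5]), np.float64(2.0651853479826645))
w3 w1 (array([582.4, -76.5, 159.4]), np.float64(0.9974992792071914))
w3 w2 (array([582.7, -78.7, 164.5]), np.float64(2.1430325180401524))
w2 [619.9574953738091, -149.4431933056211, 300.80936265778416] [277.5 334.6] [277.3 347.8] [276.3 289.3]
w3 [622.6312217559357, -147.26120561012084, 408.52371633321667] [285.8 259.4] [285.9 265.5] [286.6 212.5]
scene0 [1042.0562211282793, -547.899538212456, 802.5250426197634] [253.2 222.8] [252.9 218.8] [246.4 225.8]
```

View pics/c4.png

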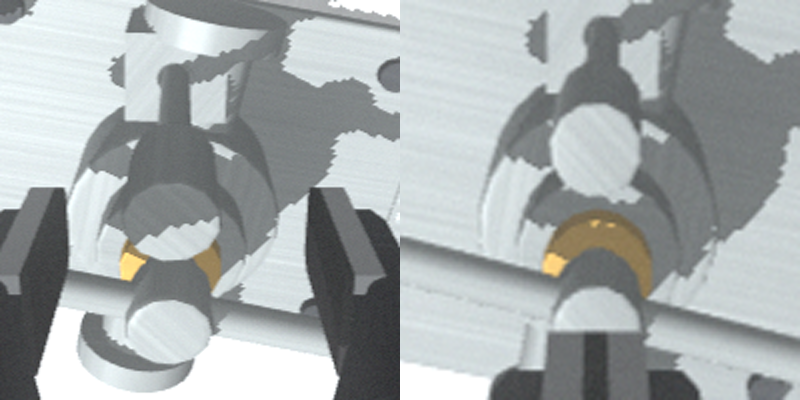

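```bash
python3 - <<'E'
from h import *
np.set_printoptions(precision=1,suppress=True)
s=manip.sense();P=s['position'];M=R.from_quat(np.array(s['eef_rot'])[[1,2,3,0]]).as_matrix()
for n in('s3','w3'):
  c=load(n)
  for l in((0,0,0),(11,0,0),(-11,0,0),(0,0,-19),(11,0,-19),(11,0,-38)): print(n,l,proj(c,P+M@np.array(l,float)))
print(tri(load('s3'),(241,187.5),load('w3'),(284,269)),P)
b=cv2.imread('pics/s3.png')[150:210,200:280]; a=cv2.imread('pics/w3.png')[240:340,220:350]
cv2.imwrite('pics/c5.png',np.hstack([cv2.resize(np.clip(x*2.,0,255).astype('uint8'),(400,300),interpolation=cv2.INTER_CUBIC) for x in (a,b)]))
E
```

```text
s3 (0, 0, 0) [244.5 200.6]
s3 (11, 0, 0) [243.3 204.4]
s3 (-11, 0, 0) [245.6 196.8]
s3 (0, 0, -19) [243.9 192.9]
s3 (11, 0, -19) [242.7 196.7]
s3 (11, 0, -38) [242.  188.8]
w3 (0, 0, 0) [287.4 252.1]
w3 (11, 0, 0) [287.5 232.9]
w3 (-11, 0, 0) [287.3 270.7]
w3 (0, 0, -19) [287.6 268.2]
w3 (11, 0, -19) [287.7 247.3]
w3 (11, 0, -38) [288.  265.1]
(array([587.9, -89. , 271.8]), np.float64(3.1768962804892307)) [581.4 -78.3 228.7]
```

View pics/c5.png

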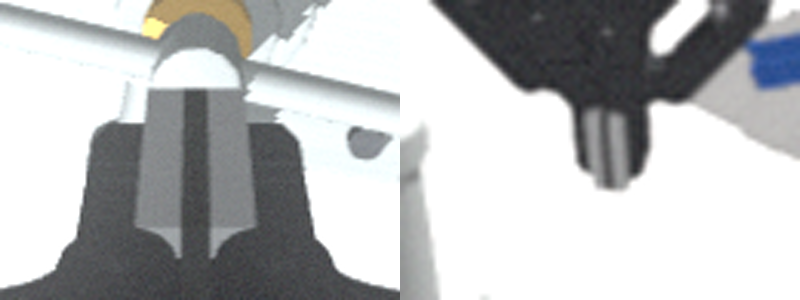

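Both cameras place the closed fingertips about 42 mm above the reported TCP (triangulated z≈272, reported 229). The pin measurement itself agrees in all views. So the real fingers end about 42 mm short of the TCP, and they closed just above the head. I'll open, descend lower in guarded steps, and check.

drive_tool(
  series=[
    {"dx": 0,"dy": 0,"dz": 0.03,"turn": 0,"gripper": 0.2},
    {"dx": 0,"dy": 0,"dz": 0.03,"turn": 0,"gripper": 0.2},
    {"dx": 0,"dy": 0,"dz": 0.06,"turn": 0,"gripper": 0.2},
    {"dx": 0,"dy": 0,"dz": 0.09,"turn": 0,"gripper": 0.2},
    {"dx": 0,"dy": 0,"dz": 0.11,"turn": 0,"gripper": 0.2},
    {"dx": 0,"dy": 0,"dz": 0.125,"turn": 0,"gripper": 0.2},
    {"dx": 0,"dy": 0,"dz": 0.14,"turn": 0,"gripper": 0.2},
    {"dx": 0,"dy": 0,"dz": 0.14,"turn": 0,"gripper": 0.2},
  ],
)

```text
clock: 4.85
position: [580.5, -78.3, 87.1]
eef_rot: [0.0, 0.866, -0.5, -0.001]
force: [-0.0, -0.9, 0.5]
finger_gap: 0.6
finger_force: 0.0
```

```bash
python3 - <<'E'
from h import *
np.set_printoptions(precision=2,suppress=True)
s=manip.sense(); print(s['position'],np.degrees(yaw()),s['force'])
cam('wrist','w4'); cam('scene','s4')
a=cv2.imread('pics/w4.png'); b=cv2.imread('pics/s4.png')[150:300,140:340]
cv2.imwrite('pics/c6.png',np.hstack([cv2.resize(a,(400,300)),cv2.resize(b,(400,300))]))
E
```

```text
[580.53 -78.33  87.15] -60.038894172824826 [-0.04 -0.86  0.49]
```

View pics/c6.png

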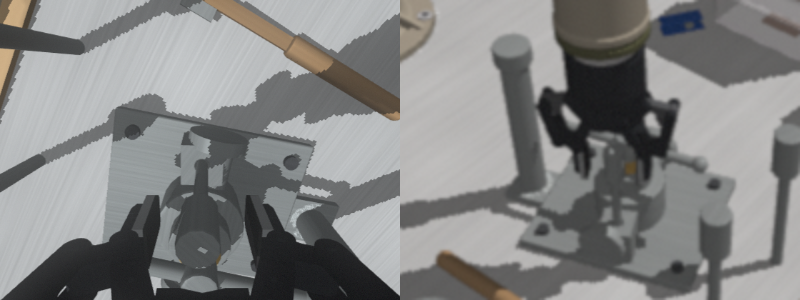

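The head (left panel, (200,240)) is now between the pads. I'll grip it.

drive_tool(
  series=[
    {"dx": 0,"dy": 0,"dz": 0,"turn": 0,"gripper": -1},
    {"dx": 0,"dy": 0,"dz": 0,"turn": 0,"gripper": -1},
    {"dx": 0,"dy": 0,"dz": 0,"turn": 0,"gripper": -1},
    {"dx": 0,"dy": 0,"dz": 0,"turn": 0,"gripper": -1},
  ],
  force=50,
)

```text
clock: 5.45
position: [581.5, -78.7, 89.0]
eef_rot: [-0.0, 0.866, -0.5, 0.001]
force: [-1.2, -1.0, 5.6]
finger_gap: 0.245
finger_force: 48.7
```

```bash
python3 - <<'E'
from h import *
np.set_printoptions(precision=3,suppress=True)
s=manip.sense(); print(s['position'],s['force'],s['wrist_torque'],s['finger_gap']*85,s['finger_force'])
E
```

```text
[581.539 -78.678  88.992] [-1.232 -1.017  5.553] [-0.171  0.628  0.044] 20.851359604863617 48.74357521533966
```

drive_tool(
  series=[
    {"dx": 0,"dy": 0,"dz": -0.008,"turn": 0,"gripper": -1},
    {"dx": 0,"dy": 0,"dz": -0.02,"turn": 0,"gripper": -1},
    {"dx": 0,"dy": 0,"dz": -0.035,"turn": 0,"gripper": -1},
    {"dx": 0,"dy": 0,"dz": -0.055,"turn": 0,"gripper": -1},
    {"dx": 0,"dy": 0,"dz": -0.08,"turn": 0,"gripper": -1},
    {"dx": 0,"dy": 0,"dz": -0.1,"turn": 0,"gripper": -1},
    {"dx": 0,"dy": 0,"dz": -0.1,"turn": 0,"gripper": -1},
  ],
  force=50,
)

```text
clock: 6.32
position: [582.4, -78.4, 190.7]
eef_rot: [-0.001, 0.866, -0.5, 0.002]
force: [-0.5, 0.1, -2.3]
finger_gap: 0.241
finger_force: 49.1
```

```bash
python3 - <<'E'
from h import *
np.set_printoptions(precision=3,suppress=True)
s=manip.sense(); print(s['position'],s['force'],s['wrist_torque'],s['finger_gap']*85,s['finger_force'],np.degrees(yaw()))
to(541,-304,s['position'][2])
E
```

```text
[582.405 -78.359 190.662] [-0.494  0.078 -2.322] [-0.011  0.008  0.016] 20.47405114049802 49.051194190979004 -60.03437053144491
shift [ 0.175  0.149 -0.   ] turn 0 rows 3.670533888950188 0.0
```

drive_tool(
  series=[
    {"dx": 0.025,"dy": 0.025,"dz": 0,"turn": 0,"gripper": -1},
    {"dx": 0.065,"dy": 0.063,"dz": 0,"turn": 0,"gripper": -1},
    {"dx": 0.105,"dy": 0.102,"dz": 0,"turn": 0,"gripper": -1},
    {"dx": 0.14,"dy": 0.136,"dz": 0,"turn": 0,"gripper": -1},
    {"dx": 0.153,"dy": 0.149,"dz": 0,"turn": 0,"gripper": -1},
    {"dx": 0.153,"dy": 0.149,"dz": 0,"turn": 0,"gripper": -1},
    {"dx": 0.153,"dy": 0.149,"dz": 0,"turn": 0,"gripper": -1},
  ],
  force=50,
)

```text
clock: 7.2
position: [529.5, -282.8, 187.8]
eef_rot: [-0.001, 0.867, -0.499, -0.0]
force: [-0.0, 1.1, -1.1]
finger_gap: 0.246
finger_force: 49.0
```

```bash
python3 - <<'E'
from h import *
np.set_printoptions(precision=3,suppress=True)
s=manip.sense(); print(s['position'],s['force'],s['wrist_torque'],s['finger_gap']*85,s['joint_positions'],np.degrees(yaw()))
to(530,-285,73)
E
```

```text
[ 529.458 -282.818  187.783] [-0.022  1.094 -1.114] [-0.035 -0.033  0.055] 20.87234738652465 [ 0.507  0.338 -0.09   1.455  0.029  1.351 -2.2  ] -59.86912818478879
shift [0.002 0.001 0.115] turn 0 rows 1.836878322450869 0.0
```

drive_tool(
  series=[
    {"dx": 0.002,"dy": 0.001,"dz": 0.03,"turn": 0,"gripper": -1},
    {"dx": 0.002,"dy": 0.001,"dz": 0.065,"turn": 0,"gripper": -1},
    {"dx": 0.002,"dy": 0.001,"dz": 0.09,"turn": 0,"gripper": -1},
    {"dx": 0.002,"dy": 0.001,"dz": 0.105,"turn": 0,"gripper": -1},
    {"dx": 0.002,"dy": 0.001,"dz": 0.108,"turn": 0,"gripper": -1},
    {"dx": 0.002,"dy": 0.001,"dz": 0.11,"turn": 0,"gripper": -1},
    {"dx": 0.002,"dy": 0.001,"dz": 0.11,"turn": 0,"gripper": -1},
  ],
  force=50,
)

```text
clock: 8.07
position: [529.3, -287.7, 79.1]
eef_rot: [-0.0, 0.866, -0.5, 0.001]
force: [0.7, 0.4, -1.6]
finger_gap: 0.241
finger_force: 49.1
```

drive_tool(
  series=[
    {"dx": 0,"dy": 0,"dz": 0.002,"turn": 0,"gripper": -1},
    {"dx": 0,"dy": 0,"dz": 0.003,"turn": 0,"gripper": -1},
    {"dx": 0,"dy": 0,"dz": 0.003,"turn": 0,"gripper": -1},
  ],
)

```text
clock: 8.45
position: [528.6, -287.6, 75.1]
eef_rot: [0.0, 0.866, -0.5, -0.0]
force: [-0.5, 0.5, -1.7]
finger_gap: 0.244
finger_force: 49.1
```

drive_tool(
  series=[
    {"dx": 0,"dy": 0,"dz": 0.001,"turn": 0,"gripper": -1},
    {"dx": 0,"dy": 0,"dz": 0.002,"turn": 0,"gripper": -1},
    {"dx": 0,"dy": 0,"dz": 0.002,"turn": 0,"gripper": -1},
  ],
)

```text
clock: 8.82
position: [528.7, -287.6, 73.1]
eef_rot: [-0.0, 0.866, -0.5, 0.0]
force: [0.5, -0.0, -0.3]
finger_gap: 0.241
finger_force: 49.2
```

drive_tool(
  series=[
    {"dx": 0,"dy": 0,"dz": 0.001,"turn": 0,"gripper": -1},
    {"dx": 0,"dy": 0,"dz": 0.002,"turn": 0,"gripper": -1},
    {"dx": 0,"dy": 0,"dz": 0.002,"turn": 0,"gripper": -1},
  ],
)

```text
clock: 9.2
position: [529.5, -288.2, 72.9]
eef_rot: [0.0, 0.866, -0.5, 0.001]
force: [-2.8, 0.7, 9.7]
finger_gap: 0.246
finger_force: 50.6
```

The foot is on the pot floor (9.7 N up). I'll ease off and release gently.

drive_tool(
  series=[
    {"dx": 0,"dy": 0,"dz": -0.001,"turn": 0,"gripper": -1},
    {"dx": 0,"dy": 0,"dz": -0.001,"turn": 0,"gripper": -0.4},
    {"dx": 0,"dy": 0,"dz": -0.001,"turn": 0,"gripper": -0.3},
    {"dx": 0,"dy": 0,"dz": -0.001,"turn": 0,"gripper": 0.2},
    {"dx": 0,"dy": 0,"dz": -0.001,"turn": 0,"gripper": 0.2},
    {"dx": 0,"dy": 0,"dz": -0.03,"turn": 0,"gripper": 0.2},
    {"dx": 0,"dy": 0,"dz": -0.07,"turn": 0,"gripper": 0.2},
    {"dx": 0,"dy": 0,"dz": -0.12,"turn": 0,"gripper": 0.2},
  ],
  force=20,
)

```text
clock: 10.2
position: [528.0, -287.2, 191.4]
eef_rot: [0.0, 0.866, -0.5, -0.001]
force: [0.4, -0.5, 0.8]
finger_gap: 0.603
finger_force: 0.0
```

```bash
python3 - <<'E'
from h import *
np.set_printoptions(precision=3,suppress=True)
s=manip.sense(); print(s['position'],s['force'],s['finger_gap']*85,s['joint_positions'],np.degrees(yaw()))
cam('top','t5'); cam('scene','s5')
a=cv2.imread('pics/t5.png')[195:280,385:470]; b=cv2.imread('pics/s5.png')[200:360,90:250]
cv2.imwrite('pics/c7.png',np.hstack([cv2.resize(np.clip(x*1.6,0,255).astype('uint8'),(400,400),interpolation=cv2.INTER_CUBIC) for x in (a,b)]))
E
```

```text
[ 527.998 -287.206  191.355] [ 0.352 -0.498  0.768] 51.23303497352775 [ 0.511  0.339 -0.086  1.445  0.029  1.361 -2.195] -60.031691712012915
```

View pics/c7.png

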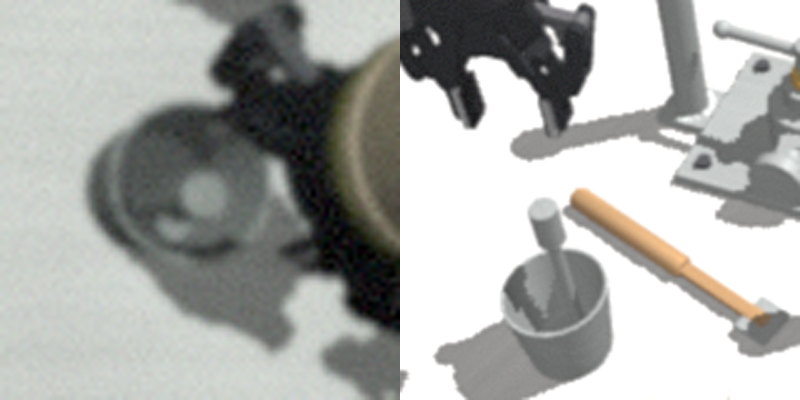

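The pin stands in the pot: head at (545,215) in the right panel, foot inside. On to the handle, approaching the end on the valve's +x side (hub ≈ (553,−27.5), bar at 15.6°).

drive_tool(
  series=[
    {"dx": -0.02,"dy": -0.022,"dz": 0,"turn": -0.15,"gripper": 0},
    {"dx": -0.055,"dy": -0.06,"dz": 0,"turn": -0.32,"gripper": 0},
    {"dx": -0.09,"dy": -0.1,"dz": 0,"turn": -0.49,"gripper": 0},
    {"dx": -0.125,"dy": -0.14,"dz": 0,"turn": -0.66,"gripper": 0},
    {"dx": -0.155,"dy": -0.175,"dz": 0,"turn": -0.83,"gripper": 0},
    {"dx": -0.18,"dy": -0.2,"dz": 0,"turn": -1.0,"gripper": 0},
    {"dx": -0.195,"dy": -0.219,"dz": 0,"turn": -1.16,"gripper": 0},
    {"dx": -0.195,"dy": -0.219,"dz": 0,"turn": -1.32,"gripper": 0},
  ],
)

```text
clock: 11.3
position: [621.2, -5.8, 190.6]
eef_rot: [-0.001, 0.99, 0.141, -0.0]
force: [-0.3, -0.5, 0.4]
finger_gap: 0.498
finger_force: 0.0
```

drive_tool(
  series=[
    {"dx": 0,"dy": 0,"dz": 0,"turn": 0,"gripper": 0},
    {"dx": 0,"dy": 0,"dz": 0,"turn": 0,"gripper": 0},
  ],
)

```text
clock: 11.55
position: [620.9, -9.9, 190.9]
eef_rot: [0.0, 0.991, 0.133, -0.0]
force: [0.4, -0.5, 0.2]
finger_gap: 0.502
finger_force: 0.0
```

```bash
cat >> h.py <<'E'
HUB=np.array([553,-27.5])
def tq():
    s=manip.sense(); r=(s['position'][:2]-HUB)/1000; F=s['force']
    print('clk',round(s['clock'],2),'pos',s['position'].round(1),'yaw',round(np.degrees(yaw(s)),1),'rad',round(1000*np.hypot(*r),1),'ang',round(np.degrees(np.arctan2(r[1],r[0])),1),
      'F',F.round(1),'Mz',round(s['wrist_torque'][2],2),'T(ccw on tool)',round(r[0]*F[1]-r[1]*F[0]+s['wrist_torque'][2],3),'gap',round(s['finger_gap']*85,1),'ff',round(s['finger_force'],1),'j7',round(s['joint_positions'][6],2))
E
python3 - <<'E'
from h import *
np.set_printoptions(suppress=True)
tq(); to(620.4,-8.7,54,np.radians(15.6))
c0=cam('wrist','w6'); c=load('w6')
hsv=cv2.cvtColor(c0['color'],cv2.COLOR_RGB2HSV)
for P in ((553,-27.5,127),(634,-5,115),(472,-50,115),(653,10,12)): print(proj(c,P))
E
```

```text
clk 11.55 pos [620.9  -9.9 190.9] yaw 15.3 rad 70.1 ang 14.5 F [ 0.4 -0.5  0.2] Mz -0.05 T(ccw on tool) -0.086 gap 42.7 ff 0.0 j7 -1.45
shift [-0.0001 -0.0013  0.1369] turn -0.005 rows 2.19012260004589 0.024874775718365216
[283.66417454 305.66476622]
[283.23093065 193.14828815]
[283.9909383  383.59937194]
[273.3344452 142.4824406]
```

drive_tool(
  series=[
    {"dx": 0,"dy": 0,"dz": 0.04,"turn": 0,"gripper": 0},
    {"dx": 0,"dy": 0,"dz": 0.08,"turn": 0,"gripper": 0},
    {"dx": 0,"dy": 0,"dz": 0.11,"turn": 0,"gripper": 0},
    {"dx": 0,"dy": 0,"dz": 0.13,"turn": 0,"gripper": 0},
    {"dx": 0,"dy": 0,"dz": 0.137,"turn": 0,"gripper": 0},
    {"dx": 0,"dy": 0,"dz": 0.137,"turn": 0,"gripper": 0},
  ],
)

```text
clock: 12.35
position: [621.0, -9.5, 54.3]
eef_rot: [0.0, 0.991, 0.135, -0.0]
force: [-0.4, 0.6, -0.4]
finger_gap: 0.5
finger_force: 0.0
```

drive_tool(
  series=[
    {"dx": 0,"dy": 0,"dz": 0,"turn": 0,"gripper": -1},
    {"dx": 0,"dy": 0,"dz": 0,"turn": 0,"gripper": -1},
    {"dx": 0,"dy": 0,"dz": 0,"turn": 0,"gripper": -1},
    {"dx": 0,"dy": 0,"dz": 0,"turn": 0,"gripper": -1},
  ],
  force=30,
)

```text
clock: 12.85
position: [621.8, -8.9, 55.4]
eef_rot: [0.0, 0.991, 0.136, 0.001]
force: [-0.6, -0.0, 6.1]
finger_gap: 0.156
finger_force: 27.9
```

```bash
python3 - <<'E'
from h import *
tq()
E
```

```text
clk 12.85 pos [621.8  -8.9  55.4] yaw 15.6 rad 71.3 ang 15.1 F [-0.6 -0.   6.1] Mz 0.01 T(ccw on tool) 0.014 gap 13.3 ff 27.9 j7 -1.49
```

Gripped on the 12 mm bar. Now stroke 1 clockwise (1.5 rad).

drive_tool(
  series=[
    {"dx": -0.0008,"dy": 0.0105,"dz": 0,"turn": 0.15,"gripper": -1},
    {"dx": -0.0031,"dy": 0.0207,"dz": 0,"turn": 0.3,"gripper": -1},
    {"dx": -0.007,"dy": 0.0304,"dz": 0,"turn": 0.45,"gripper": -1},
    {"dx": -0.0122,"dy": 0.0395,"dz": 0,"turn": 0.6,"gripper": -1},
    {"dx": -0.0122,"dy": 0.0395,"dz": 0,"turn": 0.6,"gripper": -1},
  ],
)

```text
clock: 13.48
position: [619.4, -51.0, 55.3]
eef_rot: [0.0, 0.986, -0.165, -0.0]
force: [-8.0, 0.2, 9.9]
finger_gap: 0.154
finger_force: 29.8
```

```bash
python3 - <<'E'
from h import *
tq()
E
```

```text
clk 13.47 pos [619.4 -51.   55.3] yaw -18.9 rad 70.4 ang -19.5 F [-8.   0.2  9.9] Mz -0.05 T(ccw on tool) -0.227 gap 13.1 ff 29.8 j7 -1.97
```

drive_tool(
  series=[
    {"dx": -0.0008,"dy": 0.0105,"dz": 0,"turn": 0.15,"gripper": -1},
    {"dx": -0.0031,"dy": 0.0207,"dz": 0,"turn": 0.3,"gripper": -1},
    {"dx": -0.007,"dy": 0.0304,"dz": 0,"turn": 0.45,"gripper": -1},
    {"dx": -0.0122,"dy": 0.0395,"dz": 0,"turn": 0.6,"gripper": -1},
  ],
)

```text
clock: 13.98
position: [596.2, -82.2, 55.4]
eef_rot: [-0.001, 0.894, -0.449, 0.0]
force: [-2.3, 6.0, 6.7]
finger_gap: 0.162
finger_force: 29.4
```

```bash
python3 - <<'E'
from h import *
tq()
E
```

```text
clk 13.97 pos [596.2 -82.2  55.4] yaw -53.3 rad 69.7 ang -51.7 F [-2.3  6.   6.7] Mz 0.13 T(ccw on tool) 0.266 gap 13.8 ff 29.4 j7 -2.47
```

drive_tool(
  series=[
    {"dx": -0.0008,"dy": 0.0105,"dz": 0,"turn": 0.15,"gripper": -1},
    {"dx": -0.0031,"dy": 0.0207,"dz": 0,"turn": 0.3,"gripper": -1},
    {"dx": -0.0031,"dy": 0.0207,"dz": 0,"turn": 0.3,"gripper": -1},
  ],
)

```text
clock: 14.35
position: [576.9, -92.8, 55.3]
eef_rot: [-0.001, 0.817, -0.577, -0.0]
force: [-5.7, 4.2, 8.2]
finger_gap: 0.157
finger_force: 29.4
```

```bash
python3 - <<'E'
from h import *
tq()
E
```

```text
clk 14.35 pos [576.9 -92.8  55.3] yaw -70.4 rad 69.5 ang -69.9 F [-5.7  4.2  8.2] Mz 0.09 T(ccw on tool) -0.181 gap 13.4 ff 29.4 j7 -2.73
```

Free torque reads about +0.27 while moving. Stroke 1 is done (tee ≈ 1.57). Next: release, lift, and cross to the other end.

drive_tool(
  series=[
    {"dx": 0,"dy": 0,"dz": 0,"turn": 0,"gripper": 0},
    {"dx": 0,"dy": 0,"dz": 0,"turn": 0,"gripper": 0},
    {"dx": 0,"dy": 0,"dz": -0.02,"turn": 0,"gripper": 0},
    {"dx": 0,"dy": 0,"dz": -0.05,"turn": 0,"gripper": 0},
    {"dx": 0,"dy": 0,"dz": -0.07,"turn": -0.17,"gripper": 0},
    {"dx": -0.02,"dy": 0,"dz": -0.07,"turn": -0.34,"gripper": 0},
    {"dx": -0.05,"dy": 0,"dz": -0.07,"turn": -0.51,"gripper": 0},
    {"dx": -0.08,"dy": 0,"dz": -0.07,"turn": -0.68,"gripper": 0},
  ],
)

```text
clock: 15.35
position: [550.0, -18.3, 124.0]
eef_rot: [0.0, 0.963, -0.268, 0.0]
force: [0.4, -0.1, 0.2]
finger_gap: 0.501
finger_force: 0.0
```

drive_tool(
  series=[
    {"dx": -0.024,"dy": -0.019,"dz": 0,"turn": -0.18,"gripper": 0},
    {"dx": -0.047,"dy": -0.038,"dz": 0,"turn": -0.36,"gripper": 0},
    {"dx": -0.047,"dy": -0.038,"dz": 0,"turn": -0.54,"gripper": 0},
    {"dx": -0.047,"dy": -0.038,"dz": 0,"turn": -0.72,"gripper": 0},
    {"dx": -0.047,"dy": -0.038,"dz": 0,"turn": -0.9,"gripper": 0},
    {"dx": -0.047,"dy": -0.038,"dz": 0,"turn": -1.08,"gripper": 0},
    {"dx": -0.047,"dy": -0.038,"dz": 0,"turn": -1.26,"gripper": 0},
    {"dx": -0.047,"dy": -0.038,"dz": 0,"turn": -1.44,"gripper": 0},
  ],
)

```text
clock: 16.35
position: [530.0, 37.9, 123.9]
eef_rot: [-0.0, 0.901, 0.434, -0.0]
force: [-0.8, -0.9, 0.7]
finger_gap: 0.493
finger_force: 0.0
```

drive_tool(
  series=[
    {"dx": 0,"dy": 0,"dz": 0,"turn": -0.18,"gripper": 0},
    {"dx": 0,"dy": 0,"dz": 0,"turn": -0.36,"gripper": 0},
    {"dx": 0,"dy": 0,"dz": 0,"turn": -0.54,"gripper": 0},
    {"dx": 0,"dy": 0,"dz": 0,"turn": -0.72,"gripper": 0},
    {"dx": 0,"dy": 0,"dz": 0,"turn": -0.9,"gripper": 0},
    {"dx": 0,"dy": 0,"dz": 0,"turn": -1.02,"gripper": 0},
    {"dx": 0,"dy": 0,"dz": 0,"turn": -1.02,"gripper": 0},
  ],
)

```text
clock: 17.23
position: [530.0, 38.0, 123.9]
eef_rot: [-0.0, 0.577, 0.817, -0.0]
force: [-0.9, -1.1, -0.1]
finger_gap: 0.501
finger_force: 0.0
```

```bash
python3 - <<'E'
from h import *
tq(); a=np.radians(109.9); to(HUB[0]+70*np.cos(a),HUB[1]+70*np.sin(a),54,a)
E
```

```text
clk 17.23 pos [530.   38.  123.9] yaw 109.5 rad 69.4 ang 109.3 F [-0.9 -1.1 -0.1] Mz 0.01 T(ccw on tool) 0.093 gap 42.6 ff 0.0 j7 0.07
shift [ 0.0006 -0.0007  0.0699] turn -0.007 rows 1.1192200794362748 0.03875126045961114
```

drive_tool(
  series=[
    {"dx": 0.0005,"dy": -0.0005,"dz": 0.03,"turn": 0,"gripper": 0},
    {"dx": 0.0005,"dy": -0.0005,"dz": 0.06,"turn": 0,"gripper": 0},
    {"dx": 0.0005,"dy": -0.0005,"dz": 0.07,"turn": 0,"gripper": 0},
    {"dx": 0.0005,"dy": -0.0005,"dz": 0.07,"turn": 0,"gripper": -1},
    {"dx": 0.0005,"dy": -0.0005,"dz": 0.07,"turn": 0,"gripper": -1},
    {"dx": 0.0005,"dy": -0.0005,"dz": 0.07,"turn": 0,"gripper": -1},
    {"dx": 0.0005,"dy": -0.0005,"dz": 0.07,"turn": 0,"gripper": -1},
  ],
  force=30,
)

```text
clock: 18.1
position: [530.0, 38.5, 55.1]
eef_rot: [0.001, 0.577, 0.817, 0.0]
force: [-1.1, -1.6, 4.6]
finger_gap: 0.128
finger_force: 29.1
```

```bash
python3 - <<'E'
from h import *
tq()
E
```

```text
clk 18.1 pos [530.   38.5  55.1] yaw 109.5 rad 69.9 ang 109.2 F [-1.1 -1.6  4.6] Mz 0.05 T(ccw on tool) 0.162 gap 10.9 ff 29.1 j7 0.03
```

drive_tool(
  series=[
    {"dx": -0.0008,"dy": 0.0105,"dz": 0,"turn": 0.15,"gripper": -1},
    {"dx": -0.0031,"dy": 0.0207,"dz": 0,"turn": 0.3,"gripper": -1},
    {"dx": -0.007,"dy": 0.0304,"dz": 0,"turn": 0.45,"gripper": -1},
    {"dx": -0.0122,"dy": 0.0395,"dz": 0,"turn": 0.6,"gripper": -1},
    {"dx": -0.0188,"dy": 0.0477,"dz": 0,"turn": 0.75,"gripper": -1},
    {"dx": -0.0265,"dy": 0.0548,"dz": 0,"turn": 0.9,"gripper": -1},
    {"dx": -0.0352,"dy": 0.0607,"dz": 0,"turn": 1.05,"gripper": -1},
    {"dx": -0.0446,"dy": 0.0652,"dz": 0,"turn": 1.2,"gripper": -1},
  ],
)

```text
clock: 19.1
position: [605.3, 18.4, 55.1]
eef_rot: [-0.0, 0.938, 0.346, -0.0]
force: [-8.8, -1.7, 9.3]
finger_gap: 0.134
finger_force: 30.3
```

```bash
python3 - <<'E'
from h import *
tq()
E
```

```text
clk 19.1 pos [605.3  18.4  55.1] yaw 40.5 rad 69.6 ang 41.3 F [-8.8 -1.7  9.3] Mz -0.07 T(ccw on tool) 0.247 gap 11.4 ff 30.3 j7 -1.07
```

drive_tool(
  series=[
    {"dx": -0.0008,"dy": 0.0105,"dz": 0,"turn": 0.15,"gripper": -1},
    {"dx": -0.0031,"dy": 0.0207,"dz": 0,"turn": 0.3,"gripper": -1},
    {"dx": -0.007,"dy": 0.0304,"dz": 0,"turn": 0.45,"gripper": -1},
    {"dx": -0.0122,"dy": 0.0395,"dz": 0,"turn": 0.6,"gripper": -1},
    {"dx": -0.0188,"dy": 0.0477,"dz": 0,"turn": 0.75,"gripper": -1},
    {"dx": -0.0265,"dy": 0.0548,"dz": 0,"turn": 0.9,"gripper": -1},
    {"dx": -0.0352,"dy": 0.0607,"dz": 0,"turn": 1.05,"gripper": -1},
    {"dx": -0.0446,"dy": 0.0652,"dz": 0,"turn": 1.2,"gripper": -1},
  ],
)

```text
clock: 20.1
position: [613.8, -57.7, 55.1]
eef_rot: [-0.001, 0.97, -0.243, -0.001]
force: [-8.4, 7.0, 9.9]
finger_gap: 0.13
finger_force: 30.7
```

```bash
python3 - <<'E'
from h import *
tq()
E
```

```text
clk 20.1 pos [613.8 -57.7  55.1] yaw -28.1 rad 67.9 ang -26.4 F [-8.4  7.   9.9] Mz 0.15 T(ccw on tool) 0.322 gap 11.1 ff 30.7 j7 -2.04
```

drive_tool(
  series=[
    {"dx": -0.0008,"dy": 0.0105,"dz": 0,"turn": 0.15,"gripper": -1},
    {"dx": -0.0031,"dy": 0.0207,"dz": 0,"turn": 0.3,"gripper": -1},
    {"dx": -0.007,"dy": 0.0304,"dz": 0,"turn": 0.45,"gripper": -1},
  ],
)

```text
clock: 20.48
position: [594.2, -80.8, 55.1]
eef_rot: [-0.001, 0.892, -0.453, -0.0]
force: [-4.3, 7.3, 8.5]
finger_gap: 0.133
finger_force: 30.6
```

```bash
python3 - <<'E'
from h import *
tq()
E
```

```text
clk 20.48 pos [594.2 -80.8  55.1] yaw -53.9 rad 67.4 ang -52.3 F [-4.3  7.3  8.5] Mz 0.22 T(ccw on tool) 0.29 gap 11.3 ff 30.6 j7 -2.42
```

drive_tool(
  series=[
    {"dx": -0.0008,"dy": 0.0105,"dz": 0,"turn": 0.15,"gripper": -1},
    {"dx": -0.0028,"dy": 0.0193,"dz": 0,"turn": 0.28,"gripper": -1},
  ],
)

```text
clock: 20.72
position: [577.5, -90.0, 55.1]
eef_rot: [-0.002, 0.82, -0.573, -0.0]
force: [-1.4, 8.0, 4.8]
finger_gap: 0.131
finger_force: 30.3
```

```bash
python3 - <<'E'
from h import *
tq()
E
```

```text
clk 20.73 pos [577.5 -90.   55.1] yaw -69.9 rad 67.2 ang -68.6 F [-1.4  8.   4.8] Mz 0.22 T(ccw on tool) 0.328 gap 11.2 ff 30.3 j7 -2.66
```

Still free at tee ≈ 4.7. Regripping at the other end.

drive_tool(
  series=[
    {"dx": 0,"dy": 0,"dz": 0,"turn": 0,"gripper": 0},
    {"dx": 0,"dy": 0,"dz": 0,"turn": 0,"gripper": 0},
    {"dx": 0,"dy": 0,"dz": -0.02,"turn": 0,"gripper": 0},
    {"dx": 0,"dy": 0,"dz": -0.05,"turn": 0,"gripper": 0},
    {"dx": 0,"dy": 0,"dz": -0.07,"turn": -0.17,"gripper": 0},
    {"dx": -0.02,"dy": 0,"dz": -0.07,"turn": -0.34,"gripper": 0},
    {"dx": -0.05,"dy": 0,"dz": -0.07,"turn": -0.51,"gripper": 0},
    {"dx": -0.08,"dy": 0,"dz": -0.07,"turn": -0.68,"gripper": 0},
  ],
)

```text
clock: 21.72
position: [549.2, -17.4, 124.1]
eef_rot: [0.0, 0.965, -0.263, 0.0]
force: [-0.4, 0.8, -0.3]
finger_gap: 0.498
finger_force: 0.0
```

drive_tool(
  series=[
    {"dx": -0.024,"dy": -0.019,"dz": 0,"turn": -0.18,"gripper": 0},
    {"dx": -0.047,"dy": -0.038,"dz": 0,"turn": -0.36,"gripper": 0},
    {"dx": -0.047,"dy": -0.038,"dz": 0,"turn": -0.54,"gripper": 0},
    {"dx": -0.047,"dy": -0.038,"dz": 0,"turn": -0.72,"gripper": 0},
    {"dx": -0.047,"dy": -0.038,"dz": 0,"turn": -0.9,"gripper": 0},
    {"dx": -0.047,"dy": -0.038,"dz": 0,"turn": -1.08,"gripper": 0},
    {"dx": -0.047,"dy": -0.038,"dz": 0,"turn": -1.26,"gripper": 0},
    {"dx": -0.047,"dy": -0.038,"dz": 0,"turn": -1.44,"gripper": 0},
  ],
)

```text
clock: 22.72
position: [528.7, 38.7, 124.1]
eef_rot: [0.0, 0.898, 0.439, 0.0]
force: [0.6, -0.8, 0.4]
finger_gap: 0.499
finger_force: 0.0
```

drive_tool(
  series=[
    {"dx": 0,"dy": 0,"dz": 0,"turn": -0.18,"gripper": 0},
    {"dx": 0,"dy": 0,"dz": 0,"turn": -0.36,"gripper": 0},
    {"dx": 0,"dy": 0,"dz": 0,"turn": -0.54,"gripper": 0},
    {"dx": 0,"dy": 0,"dz": 0,"turn": -0.72,"gripper": 0},
    {"dx": 0,"dy": 0,"dz": 0,"turn": -0.9,"gripper": 0},
    {"dx": 0,"dy": 0,"dz": 0,"turn": -1.02,"gripper": 0},
    {"dx": 0,"dy": 0,"dz": 0,"turn": -1.02,"gripper": 0},
  ],
)

```text
clock: 23.6
position: [528.6, 38.7, 124.1]
eef_rot: [-0.0, 0.573, 0.82, 0.0]
force: [-0.9, 0.0, -0.2]
finger_gap: 0.5
finger_force: 0.0
```

```bash
python3 - <<'E'
from h import *
tq(); a=np.radians(110.3); to(HUB[0]+70*np.cos(a),HUB[1]+70*np.sin(a),54,a)
E
```

```text
clk 23.6 pos [528.6  38.7 124.1] yaw 110.1 rad 70.5 ang 110.3 F [-0.9  0.  -0.2] Mz -0.03 T(ccw on tool) 0.031 gap 42.5 ff 0.0 j7 0.13
shift [-0.0005 -0.0001  0.0701] turn -0.003 rows 1.121217167729352 0.016877649554070808
```

drive_tool(
  series=[
    {"dx": 0,"dy": 0,"dz": 0.03,"turn": 0,"gripper": 0},
    {"dx": 0,"dy": 0,"dz": 0.06,"turn": 0,"gripper": 0},
    {"dx": 0,"dy": 0,"dz": 0.07,"turn": 0,"gripper": 0},
    {"dx": 0,"dy": 0,"dz": 0.07,"turn": 0,"gripper": -1},
    {"dx": 0,"dy": 0,"dz": 0.07,"turn": 0,"gripper": -1},
    {"dx": 0,"dy": 0,"dz": 0.07,"turn": 0,"gripper": -1},
    {"dx": 0,"dy": 0,"dz": 0.07,"turn": 0,"gripper": -1},
  ],
  force=30,
)

```text
clock: 24.48
position: [529.1, 39.4, 55.0]
eef_rot: [0.001, 0.573, 0.82, 0.001]
force: [1.0, 1.5, 0.5]
finger_gap: 0.138
finger_force: 25.3
```

drive_tool(
  series=[
    {"dx": -0.0008,"dy": 0.0105,"dz": 0,"turn": 0.15,"gripper": -1},
    {"dx": -0.0028,"dy": 0.0193,"dz": 0,"turn": 0.28,"gripper": -1},
  ],
)

```text
clock: 24.72
position: [547.8, 42.1, 55.1]
eef_rot: [0.001, 0.683, 0.73, -0.0]
force: [-3.1, -2.6, 6.1]
finger_gap: 0.127
finger_force: 34.9
```

```bash
python3 - <<'E'
from h import *
tq()
E
```

```text
clk 24.73 pos [547.8  42.1  55.1] yaw 93.8 rad 69.7 ang 94.3 F [-3.1 -2.6  6.1] Mz 0.09 T(ccw on tool) 0.315 gap 10.8 ff 34.9 j7 -0.18
```

drive_tool(
  series=[
    {"dx": -0.0008,"dy": 0.0105,"dz": 0,"turn": 0.15,"gripper": -1},
    {"dx": -0.0028,"dy": 0.0193,"dz": 0,"turn": 0.28,"gripper": -1},
  ],
)

```text
clock: 24.98
position: [567.1, 40.8, 55.1]
eef_rot: [0.0, 0.779, 0.628, -0.0]
force: [-4.7, -2.4, 7.2]
finger_gap: 0.13
finger_force: 35.0
```

```bash
python3 -c "from h import *; tq()"
```

```text
clk 24.98 pos [567.1  40.8  55.1] yaw 77.7 rad 69.7 ang 78.4 F [-4.7 -2.4  7.2] Mz -0.01 T(ccw on tool) 0.273 gap 11.0 ff 35.0 j7 -0.44
```

drive_tool(
  series=[
    {"dx": -0.0008,"dy": 0.0105,"dz": 0,"turn": 0.15,"gripper": -1},
    {"dx": -0.0028,"dy": 0.0193,"dz": 0,"turn": 0.28,"gripper": -1},
  ],
)

```text
clock: 25.22
position: [585.1, 34.2, 55.1]
eef_rot: [0.0, 0.858, 0.513, -0.0]
force: [-6.2, -1.4, 6.7]
finger_gap: 0.132
finger_force: 35.1
```

```bash
python3 -c "from h import *; tq()"
```

```text
clk 25.23 pos [585.1  34.2  55.1] yaw 61.7 rad 69.6 ang 62.5 F [-6.2 -1.4  6.7] Mz -0.03 T(ccw on tool) 0.306 gap 11.2 ff 35.1 j7 -0.69
```

drive_tool(
  series=[
    {"dx": -0.0008,"dy": 0.0105,"dz": 0,"turn": 0.15,"gripper": -1},
    {"dx": -0.0028,"dy": 0.0193,"dz": 0,"turn": 0.28,"gripper": -1},
  ],
)

```text
clock: 25.48
position: [600.6, 23.0, 55.1]
eef_rot: [-0.0, 0.922, 0.388, -0.0]
force: [-7.1, -0.7, 7.4]
finger_gap: 0.128
finger_force: 35.1
```

```bash
python3 -c "from h import *; tq()"
```

```text
clk 25.48 pos [600.6  23.   55.1] yaw 45.7 rad 69.4 ang 46.7 F [-7.1 -0.7  7.4] Mz -0.05 T(ccw on tool) 0.274 gap 10.8 ff 35.1 j7 -0.93
```

drive_tool(
  series=[
    {"dx": -0.0008,"dy": 0.0105,"dz": 0,"turn": 0.15,"gripper": -1},
    {"dx": -0.0028,"dy": 0.0193,"dz": 0,"turn": 0.28,"gripper": -1},
  ],
)

```text
clock: 25.72
position: [612.2, 7.9, 55.1]
eef_rot: [-0.0, 0.967, 0.256, -0.001]
force: [-8.5, 1.1, 8.5]
finger_gap: 0.13
finger_force: 35.2
```

```bash
python3 -c "from h import *; tq()"
```

```text
clk 25.73 pos [612.2   7.9  55.1] yaw 29.7 rad 69.0 ang 30.9 F [-8.5  1.1  8.5] Mz -0.07 T(ccw on tool) 0.291 gap 11.1 ff 35.2 j7 -1.16
```

drive_tool(
  series=[
    {"dx": -0.0008,"dy": 0.0105,"dz": 0,"turn": 0.15,"gripper": -1},
    {"dx": -0.0028,"dy": 0.0193,"dz": 0,"turn": 0.28,"gripper": -1},
  ],
)

```text
clock: 25.98
position: [619.3, -9.7, 55.1]
eef_rot: [-0.001, 0.993, 0.119, -0.001]
force: [-7.7, 2.5, 7.9]
finger_gap: 0.127
finger_force: 35.3
```

```bash
python3 -c "from h import *; tq()"
```

```text
clk 25.98 pos [619.3  -9.7  55.1] yaw 13.6 rad 68.6 ang 15.0 F [-7.7  2.5  7.9] Mz -0.02 T(ccw on tool) 0.288 gap 10.8 ff 35.3 j7 -1.38
```

drive_tool(
  series=[
    {"dx": -0.0008,"dy": 0.0105,"dz": 0,"turn": 0.15,"gripper": -1},
    {"dx": -0.0028,"dy": 0.0193,"dz": 0,"turn": 0.28,"gripper": -1},
  ],
)

```text
clock: 26.22
position: [621.2, -28.5, 55.1]
eef_rot: [-0.001, 1.0, -0.021, -0.001]
force: [-8.7, 4.2, 8.3]
finger_gap: 0.127
finger_force: 35.4
```

```bash
python3 -c "from h import *; tq()"
```

```text
clk 26.23 pos [621.2 -28.5  55.1] yaw -2.4 rad 68.2 ang -0.9 F [-8.7  4.2  8.3] Mz -0.0 T(ccw on tool) 0.274 gap 10.8 ff 35.4 j7 -1.61
```

drive_tool(
  series=[
    {"dx": -0.0008,"dy": 0.0105,"dz": 0,"turn": 0.15,"gripper": -1},
    {"dx": -0.0028,"dy": 0.0193,"dz": 0,"turn": 0.28,"gripper": -1},
  ],
)

```text
clock: 26.48
position: [618.0, -47.0, 55.1]
eef_rot: [-0.001, 0.987, -0.16, -0.0]
force: [-5.3, 7.1, 7.7]
finger_gap: 0.132
finger_force: 35.4
```

```bash
python3 -c "from h import *; tq()"
```

```text
clk 26.48 pos [618.  -47.   55.1] yaw -18.4 rad 67.8 ang -16.7 F [-5.3  7.1  7.7] Mz 0.03 T(ccw on tool) 0.39 gap 11.3 ff 35.4 j7 -1.84
```

Torque is rising (0.39 against about 0.28). A smaller step now.

drive_tool(
  series=[
    {"dx": -0.0002,"dy": 0.0049,"dz": 0,"turn": 0.07,"gripper": -1},
    {"dx": -0.0006,"dy": 0.0091,"dz": 0,"turn": 0.13,"gripper": -1},
  ],
)

```text
clock: 26.72
position: [615.0, -54.7, 55.1]
eef_rot: [-0.001, 0.975, -0.222, -0.0]
force: [-2.8, 7.2, 5.3]
finger_gap: 0.133
finger_force: 35.4
```

```bash
python3 -c "from h import *; tq()"
```

```text
clk 26.73 pos [615.  -54.7  55.1] yaw -25.6 rad 67.6 ang -23.7 F [-2.8  7.2  5.3] Mz 0.18 T(ccw on tool) 0.554 gap 11.3 ff 35.4 j7 -1.94
```

drive_tool(
  series=[
    {"dx": -0.0001,"dy": 0.0035,"dz": 0,"turn": 0.05,"gripper": -1},
    {"dx": -0.0003,"dy": 0.007,"dz": 0,"turn": 0.1,"gripper": -1},
  ],
)

```text
clock: 26.98
position: [612.0, -60.3, 55.1]
eef_rot: [-0.002, 0.963, -0.27, -0.0]
force: [-2.2, 6.8, 3.9]
finger_gap: 0.132
finger_force: 35.7
```

```bash
python3 -c "from h import *; tq()"
```

```text
clk 26.98 pos [612.  -60.3  55.1] yaw -31.3 rad 67.5 ang -29.1 F [-2.2  6.8  3.9] Mz 0.24 T(ccw on tool) 0.573 gap 11.2 ff 35.7 j7 -2.02
```

drive_tool(
  series=[
    {"dx": 0,"dy": 0,"dz": 0,"turn": 0,"gripper": -1},
  ],
)

```text
clock: 27.1
position: [611.8, -60.7, 55.1]
eef_rot: [-0.001, 0.963, -0.27, -0.0]
force: [-4.0, 6.4, 5.6]
finger_gap: 0.134
finger_force: 35.2
```

```bash
python3 -c "from h import *; tq()"
```

```text
clk 27.1 pos [611.8 -60.7  55.1] yaw -31.3 rad 67.5 ang -29.5 F [-4.   6.4  5.6] Mz 0.08 T(ccw on tool) 0.321 gap 11.4 ff 35.2 j7 -2.02
```

drive_tool(
  series=[
    {"dx": 0,"dy": 0,"dz": 0,"turn": 0,"gripper": -1},
  ],
)

```text
clock: 27.22
position: [611.8, -60.8, 55.1]
eef_rot: [-0.001, 0.963, -0.269, -0.0]
force: [-3.8, 6.5, 5.2]
finger_gap: 0.131
finger_force: 35.2
```

```bash
python3 -c "from h import *; tq()"
```

```text
clk 27.23 pos [611.8 -60.8  55.1] yaw -31.2 rad 67.5 ang -29.5 F [-3.8  6.5  5.2] Mz 0.01 T(ccw on tool) 0.266 gap 11.2 ff 35.2 j7 -2.02
```

The seat is reached: the moving torque rose from 0.28 to about 0.57 N m, and by angle it is roughly 0.45 over free. That's snug. Releasing and withdrawing.

drive_tool(
  series=[
    {"dx": 0,"dy": 0,"dz": 0,"turn": 0,"gripper": 0},
    {"dx": 0,"dy": 0,"dz": 0,"turn": 0,"gripper": 0},
    {"dx": 0,"dy": 0,"dz": 0,"turn": 0,"gripper": 0},
    {"dx": 0,"dy": 0,"dz": -0.02,"turn": 0,"gripper": 0},
    {"dx": 0,"dy": 0,"dz": -0.06,"turn": 0,"gripper": 0},
    {"dx": 0,"dy": 0,"dz": -0.11,"turn": 0,"gripper": 0},
    {"dx": 0,"dy": 0,"dz": -0.16,"turn": 0,"gripper": 0},
    {"dx": 0,"dy": 0,"dz": -0.16,"turn": 0,"gripper": 0},
  ],
)

```text
clock: 28.22
position: [614.2, -64.3, 219.4]
eef_rot: [-0.001, 0.963, -0.271, 0.004]
force: [-0.5, -0.2, -0.5]
finger_gap: 0.501
finger_force: 0.0
```

```bash
python3 - <<'E'
from h import *
tq()
d=cam('wrist','w9'); c=load('w9'); g=cv2.cvtColor(d['color'],cv2.COLOR_RGB2GRAY)
u,v=np.meshgrid(np.arange(560),np.arange(420))
# line segments (bar edges) and ball circles, mapped onto z=115
L=cv2.createLineSegmentDetector().detect(g)[0][:,0]
for x1,y1,x2,y2 in L:
    a,b=plane(c,x1,y1,115)[:2],plane(c,x2,y2,115)[:2]; l=np.linalg.norm(b-a)
    n=abs(np.cross(b-a,HUB-a))/max(l,1)
    if l>25 and n<14 and max(np.hypot(*(a-HUB)),np.hypot(*(b-HUB)))<95: print(a.round(0),b.round(0),round(l),round(n,1),round(np.degrees(np.arctan2(*(b-a)[::-1]))%180-180,1))
# pin head still in the pot? brightness change between t5 and now around pot (scene view)
e=cam('scene','s9')['color'].astype(int); o=cv2.imread('pics/s5.png')[:,:,::-1].astype(int)
print('pot diff',abs(e-o)[275:350,125:180].max(),abs(e-o)[275:350,125:180].mean(),'scraper',abs(e-o)[275:330,160:245].mean())
E
```

```text
clk 28.23 pos [614.2 -64.3 219.4] yaw -31.4 rad 71.4 ang -31.0 F [-0.5 -0.2 -0.5] Mz 0.01 T(ccw on tool) -0.026 gap 42.6 ff 0.0 j7 -2.03
[497.  -2.] [471.   7.] 28 5.3 -19.5
[481.  21.] [522.  -2.] 47 6.5 -29.7
[562. -31.] [621. -61.] 66 0.3 -26.4
[471.  15.] [535. -17.] 72 1.1 -26.3
pot diff 85 10.712080808080808 scraper 5.705668449197861<stdin>:9: DeprecationWarning: Arrays of 2-dimensional vectors are deprecated. Use arrays of 3-dimensional vectors instead. (deprecated in NumPy 2.0)
```

```bash
python3 - <<'E'
from h import *
o=cv2.imread('pics/s5.png',0);e=cv2.imread('pics/s9.png',0)
r=cv2.matchTemplate(e[265:325,130:170],o[276:304,139:160],cv2.TM_CCOEFF_NORMED); print(cv2.minMaxLoc(r)) # expect (9,11)
r=cv2.matchTemplate(e[260:330,150:260],o[270:325,160:245],cv2.TM_CCOEFF_NORMED); print(cv2.minMaxLoc(r)) # (10,10)
manip.sense(); print(manip.job_done())
E
```

```text
(-0.40764474868774414, 0.8143144249916077, (5, 31), (9, 11))
(0.03568211942911148, 0.9274720549583435, (25, 0), (10, 10))
the job is handed in; nothing more can be done
None
```

The keeper pin stands head-up in the pot, the valve was turned clockwise to snug on its seat (about 0.3–0.45 N m over free by my estimate, judging result not shown), and the job is handed in at about 28 s with the arm clear.

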